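# Check the amber filter of the colony reader

### The arm

A 6-joint arm with a two-finger parallel gripper is mounted at the origin on the work surface. World frame = base frame: x ahead of the robot, y to its left, z up, the work surface at z = 0. Lengths are in m, angles in rad, forces in N, time in s.
With the tool pointing down it reaches from about 0.25 to 0.725 m from the base axis. Payload 4 kg.
Tool frame: the origin (TCP) lies midway between the tips of the shut fingers; the grasp point (between the pads) lies 19 mm behind it (bot.grip_point_offset is the distance from the TCP to the grasp point, in m); z points along the fingers, y is the line along which they close (so a half turn about z gives the same grasp; the last joint's range is limited). The gripper opens to 85 mm and grips with 20 to 120 N. Pads are 22 mm wide; open, the fingers measure 114 mm over their backs; the gripper's body (76 mm by 85 mm) begins 54 mm behind the grasp point. The pads swing forward as they close: fully open they stand 13 mm farther back than shut.
Start: joints at [-1.166, 0.241, 0.005, 1.335, 0, 1.571], TCP at [0.197, -0.46, 0.231] pointing down, gripper open.
Joint ranges: [-2.72, 2.72], [-1.05, 1.87], [-1.09, 1.28], [-1.99, 2.15], [-1.42, 1.44], [-3.14, 3.14]. Speed limits (rad/s): [2.79, 2.79, 3.14, 3.14, 3.14, 3.14].

### API

Orientations are given as a unit quaternion [x, y, z, w].
In Python, from workcell import bot gives the robot as it stands.
- The arm moves only by the tool step_arm, never from a script. Its argument "targets" is text: rows parted by semicolons, each of 7 numbers parted by spaces: the opening, from -1 (shut) to 1 (fully open), so that 0 is half open, then the shift along the world's x, y, z normalised to -1 to 1, where 1 is 0.5 m, then the turn, a rotation vector about the world's x, y, z normalised to -1 to 1, where 1 is pi/4 rad. In form: gripper x y z wx wy wz; .... A call has 1 to 10 rows; each row is the pose to reach, as a shift and turn from the pose commanded when the call began; what a row does not reach only later rows make up. A row lasts 1/12 s, in which the tool goes at most 41.7 mm and 7.16 degrees, less where a joint would pass 70% of its speed; a pose out of reach is approached as far as the arm can. A call with a number of a shift or a turn outside -1 to 1 is refused whole. A call with a gripper value outside its range is refused whole. The fingers move at their own pace and stop on an object; the grip force is fixed at half the most. Time passes only in rows, so rows that repeat a pose let the fingers close. It gives the time, the measured TCP pose, the force, the opening and the grip force at its end, in the units of the state.
- bot.get_obs(): the state, without advancing time (a new reading comes with each control period).
- bot.camera(name): name is "scene" or "top" or "wrist"; returns the picture (420x560x3 uint8, red, green, blue); there is no depth.
- bot.camera_info(name): a dict with "vertical_fov" (degrees; the focal length in pixels is half the picture's height over the tangent of half this angle, whatever the lens; pixels are square), "cx", "cy" (the principal point, pixels), "D" ([k1, k2, p1, p2, k3] as OpenCV has them; the pictures are not rectified), "pose" (4x4, takes a point from camera to world coordinates). Camera axes: x right, y up, looking along -z (the intrinsics and any distortion apply to the point x, -y, -z); pixel columns grow to the right and rows downward; lengths in m; the calibration is good to about 2 mm. A picture is of the moment at which its call begins: read the wrist's pose just before it. camera_info takes no time and is no camera call; for the wrist camera it gives the pose at the moment of the call.
- bot.job_done(): hands the job in; it is judged then, once.
The state is a dict: "clock": time; "joint_pos": joint angles; "joint_vel": joint speeds; "tau": joint torques, N m; "eef_pos": TCP position; "tool_rot": TCP orientation; "ft_force": force on the tool from outside, world axes, zero at the start; "ft_torque": the same for the moment, N m; "grip_width": finger opening in m; "grasp_force": force on a finger pad.
Only numpy, scipy, OpenCV 4.12 (cv2) and the standard library are available. Lean on these libraries where they do the work, as an engineer would, in place of code of your own. Each camera call takes 0.05 s, during which the arm holds its last target. There are 200 camera calls.

### The job

Swing the reader's blue flap up past upright and leave it open, then draw the amber filter plate out of its slot by its tab, gripping it gently because the glass is fragile. Finish holding it still in the gripper, upright and face-on, about 5 cm in front of the middle of the lit inspection panel, glass level with the viewing spot and not touching the panel. Leave the green filter in its slot and do not disturb the other things on the bench.

Things in the scene. Friction and masses are not known exactly. Their poses are not given: they have to be found in the camera images.
- reader: Fixed white colony reader. Origin: on the bench under the middle of its filter well; x points away from its display face (front at x = -75 mm, back at +165 mm), y across (+-110 mm), z up; flat top at 92 mm. The well lies hidden under the blue flap.
- well_floor (a point): Middle of the well's floor, 37 mm below the reader's top; axes as the reader's. The well spans x -45 to +55 mm, y +-78 mm. Two slots in the floor, at y = +36 and -36 mm, 64 mm long in x, 12 mm wide, 49 mm deep each hold one filter plate on edge, amber and green in either order. From a slot's middle it is 42 mm to the outer wall, 67 mm to the other tab: part-open the fingers (40 mm)
- flap (a joint): Angle of the blue cover flap (rad): 0 shut on the reader's top, 1.57 upright, end stop at 1.95. It opens upward about a hinge at its far edge (along the reader's y). It starts shut or slightly ajar. The stiff hinge stays at any angle; lifting takes about 3 N at the handle.
- flap_handle (a point): Middle of the flap's round steel bar handle: 10 mm thick, 80 mm long along the reader's y, on two end posts, its axis 35 mm off the flap's outer face and 41 mm off the plane of the underside. It moves with the flap; 105 mm from the hinge along the flap. Shut, it is at the reader's x = -40 mm, 133.5 mm above the bench.
- flap_hinge (a point): Middle of the flap's hinge line, at the reader's x = +65 mm, 92.5 mm above the bench. The flap is 125 mm (from the hinge) by 180 mm, 6 mm thick; its underside lies in the hinge line.
- amber: Fragile filter plate, amber glass, orange frame and orange grip tab, about 80 g. 60 mm along its x, 8 mm thick (y), 55 mm tall, plus the tab on top. Origin: centre of its bottom edge; z up through the tab. Sits loosely in either slot (2 mm play), axes parallel to the reader's. Cracks if the fingers press it with more than 40 N (both fingers added); a grip of about 10 N is plenty.
- amber_tab (a point): Middle of the amber plate's grip tab, 68 mm above the plate's bottom edge: the tab is 24 mm along x, 10 mm thick along y, 26 mm tall; seated, its top is 5 mm below the reader's top and its foot 6 mm above the recess floor.
- amber_mid (a point): Centre of the amber plate's glass, 27.5 mm above its bottom edge.
- green: The other filter plate, green glass, green frame and tab, same size and layout as the amber one, in the other slot. To be left in its slot.
- panel: Fixed white upright lit inspection panel. Origin: on the bench under the middle of its lit face; the lit face looks to its -x, y across, z up. Lit head 140 mm wide, 20 mm thick (x 0 to +20 mm), from 40 to 190 mm above the bench; foot plate 10 mm tall from x = -3 to +87 mm, 130 mm wide.
- view_spot (a point): Viewing spot in the air: 50 mm in front of the lit face, 120 mm above the bench, on the panel's middle. Axes as the panel's.
- yellow_stack: Loose stack of eight yellow culture dishes, 90 mm across, 128 mm tall. Bystander; origin at the centre of its underside.
- dish: Single pink culture dish, 90 mm across, 16 mm tall. Bystander; origin at the centre of its underside.
- marker: Marker pen lying flat, white with blue cap, 130 mm long along its x, 13 mm thick. Bystander; origin at the centre of its underside.
- mouse: Black computer mouse, about 75 by 60 mm, 34 mm tall. Bystander; origin at the centre of its underside.
- pen_pot: Dark metal pen pot with pens, 80 mm across, about 150 mm tall with the pens. Bystander; origin at the centre of its underside.
- bottle: White spray bottle with red label, 66 mm across, 170 mm tall. Bystander; origin at the centre of its underside.

How it is judged:
On the way, in this order (a step that is already met when the one before it is completed fails the run):
1. the flap is swung open (more than 1.5 rad) (value of joint flap above 1.5 rad), for 0.2 s.
2. the amber plate is drawn right out, held by the fingers, its bottom edge above the reader's top (z of amber in the frame of reader above 0.095 m and contact force between the fingers and amber above 0.5 N), for 0.2 s.
At the end, for the whole second after the job is handed in: Flap open over 1.4 rad; amber plate still in the fingers, touching neither panel nor reader, glass centre within 30 mm (to or from the panel) and 25 mm (sideways, height) of the viewing spot, tilted under 0.17 rad, parallel to the lit face within 0.2 rad; green plate in its slot (value of joint flap above 1.4 rad and contact force between the fingers and amber above 0.5 N and x of amber_mid in the frame of view_spot between -0.03 and 0.03 m and y of amber_mid in the frame of view_spot between -0.025 and 0.025 m and z of amber_mid in the frame of view_spot between -0.025 and 0.025 m and angle between amber's own z axis and vertical below 0.17 rad and angle between the y axis of amber and the x axis of panel, either way round below 0.2 rad and linear speed of amber below 0.03 m/s and contact force between amber and panel below 0.1 N and contact force between amber and reader below 0.1 N and z of green in the frame of reader below 0.018 m and distance of green from where it was at the start of the episode below 0.012 m); the arm keeps its last pose, push and grip.
It fails at once if the amber plate is pressed by the fingers with more than 40 N (both fingers added) (contact force between the fingers and amber above 40 N).
It fails at once if the amber plate touches the panel (over 1 N) (contact force between amber and panel above 1 N).
It fails at once if the green plate is moved more than 12 mm (distance of green from where it was at the start of the episode above 0.012 m).
It fails at once if another thing on the bench is moved more than 30 mm (distance of any of yellow_stack, dish, marker, mouse, pen_pot, bottle from where it was at the start of the episode above 0.03 m).
It also fails if it takes over 66 s, if anything falls off the work surface, if the arm or the gripper's body presses on something with over 40 N, if the wrist force passes 120 N, or if a joint passes its speed limit or range.

## Working session

There is one attempt and no reset: what is moved stays moved. The work goes in short steps, Python scripts to look and compute and a tool call to move; the robot and the scene stay as the last step left them, time stands still between calls to the robot, and variables do not carry over. Pictures are saved under pics/ and viewed, at most 10 in all, crops included, and the job is handed in when it is done.

Besides the shell and the picture viewer there is one more tool, called after "Request:" as name(argument=value, ...), one argument or row to a line, values as JSON. step_arm: Moves the arm, as the interface text tells. Scaled input: -1 to 1 covers 0.5 m each way for a shift and pi/4 rad each way for a turn. Its arguments: {"type":"object","properties":{"targets":{"type":"string"}},"required":["targets"]}

```bash
mkdir -p pics; ls
python3 - <<'E'
from workcell import bot
import cv2,numpy as np
for n in("scene","top"):
    im=bot.camera(n); cv2.imwrite(f"pics/{n}0.png",im[:,:,::-1]); i=bot.camera_info(n); print(n,i)
o=bot.get_obs(); print(o)
E
```

```text
pics
scene {'vertical_fov': 50.21723515765299, 'cx': 278.8338775779041, 'cy': 209.35431774264978, 'D': array([-0.13192598,  0.        ,  0.        ,  0.        ,  0.        ]), 'pose': array([[-0.12538896, -0.72441174,  0.67786816,  1.49352434],
       [ 0.99201985, -0.08245716,  0.0953805 ,  0.12812939],
       [-0.01319968,  0.68441833,  0.72897004,  1.18210703],
       [ 0.        ,  0.        ,  0.        ,  1.        ]])}
top {'vertical_fov': 51.2764654507853, 'cx': 284.69280356736573, 'cy': 212.89594027087765, 'D': array([-0.06112026,  0.        ,  0.        ,  0.        ,  0.        ]), 'pose': array([[-0.02186773,  0.99716315, -0.07202403,  0.43465047],
       [-0.99974963, -0.02215238, -0.00315571, -0.010089  ],
       [-0.00474226,  0.07193699,  0.9973979 ,  1.29773539],
       [ 0.        ,  0.        ,  0.        ,  1.        ]])}
{'clock': 0.1, 'joint_pos': array([-1.16602821e+00,  2.41379899e-01,  3.84090834e-03,  1.33517754e+00,
        6.65457375e-06,  1.57080326e+00]), 'joint_vel': array([-0.00068332, -0.00146568,  0.00309772, -0.0007991 , -0.00159041,
       -0.00108017]), 'tau': array([-3.83704592e-04, -3.73138726e+01,  2.53009593e+01,  1.08516685e-02,
       -8.85081909e-05,  2.05609490e-05]), 'eef_pos': array([ 0.19668181, -0.4590759 ,  0.23047397]), 'tool_rot': array([ 9.79590401e-01,  2.01001804e-01, -1.89729023e-04, -9.41172393e-04]), 'ft_force': array([-0.01106244, -0.01069505,  0.35662932]), 'ft_torque': array([ 0.03567956,  0.0202963 , -0.01101312]), 'grasp_force': 0.0, 'grip_width': 0.08553299311035449}
```

View pics/top0.png

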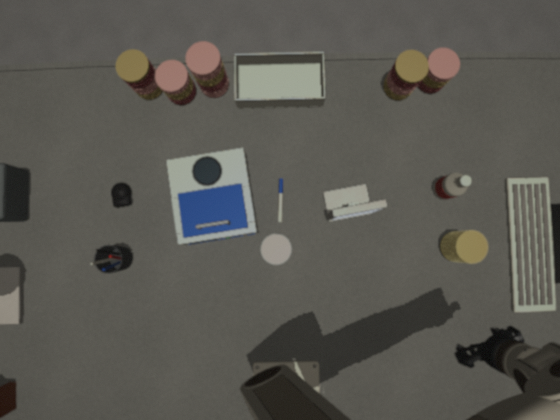

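View pics/scene0.png

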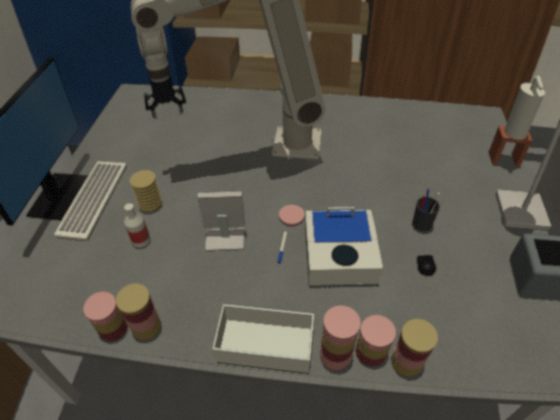

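The top view shows the reader at (212,195), with its blue flap at (212,210), the handle bar at (212,224) and the hinge on the far side. The panel head's top edge runs (330,212)-(386,203), with its face toward the robot. The pink dish is at (276,249) and the marker at (280,200).

```bash
cat > h.py <<'E'
import cv2,numpy as np
from workcell import bot
def K(i):
    f=210/np.tan(np.radians(i["vertical_fov"])/2); return np.array([[f,0,i["cx"]],[0,f,i["cy"]],[0,0,1]])
def rays(i,p):
    u=cv2.undistortPoints(np.array(p,float).reshape(-1,1,2),K(i),i["D"])[:,0]
    d=np.c_[u[:,0],-u[:,1],-np.ones(len(u))]@i["pose"][:3,:3].T
    return i["pose"][:3,3],d/np.linalg.norm(d,axis=1)[:,None]
def onz(i,p,z):
    o,d=rays(i,p); return o+d*((z-o[2])/d[:,2])[:,None]
def tri(views): # [(info,pixel)]
    A=np.zeros((3,3));b=np.zeros(3)
    for i,p in views:
        o,d=rays(i,[p]);P=np.eye(3)-np.outer(d[0],d[0]);A+=P;b+=P@o
    x=np.linalg.solve(A,b)
    return x,[round(float(np.linalg.norm(np.cross(x-rays(i,[p])[0],rays(i,[p])[1][0])))*1000,1) for i,p in views]
def proj(i,X):
    P=np.linalg.inv(i["pose"]);c=np.atleast_2d(X)@P[:3,:3].T+P[:3,3]
    c[:,1:]*=-1
    return cv2.projectPoints(c,np.zeros(3),np.zeros(3),K(i),i["D"])[0][:,0]
E
python3 - <<'E'
from h import *
for n in("top","scene"):
    im=cv2.imread(f"pics/{n}0.png");i=bot.camera_info(n)
    hsv=cv2.cvtColor(im,cv2.COLOR_BGR2HSV)
    m=cv2.inRange(hsv,(105,150,60),(125,255,255))
    cs=sorted(cv2.findContours(m,0,2)[0],key=cv2.contourArea)[-2:]
    for c in cs:
        print(n,cv2.contourArea(c)); 
        if cv2.contourArea(c)<8000: 
            q=cv2.approxPolyDP(cv2.convexHull(c),6,True)[:,0]; print(q.tolist()); print(onz(i,q,.0985).round(4).tolist())
i=bot.camera_info("top")
a=cv2.imread("pics/top0.png")[140:260,155:405];b=cv2.imread("pics/scene0.png")[180:290,190:390]
a=cv2.resize(a,None,fx=3.2,fy=3.2,interpolation=3)
cv2.imwrite("pics/c1.png",a); cv2.imwrite("pics/c2.png",cv2.resize(b,None,fx=4,fy=4,interpolation=3))
E
```

```text
top 11.0
[[281, 180], [280, 191]]
[[0.6126, 0.0019, 0.0985], [0.5821, 0.0053, 0.0985]]
top 2495.0
[[240, 186], [244, 226], [185, 235], [179, 195]]
[[0.5985, 0.1156, 0.0985], [0.4877, 0.1062, 0.0985], [0.4664, 0.2691, 0.0985], [0.5774, 0.2853, 0.0985]]
scene 5.5
[[281, 253], [279, 261]]
[[0.6658, 0.0157, 0.0985], [0.6965, 0.0135, 0.0985]]
scene 1381.5
[[364, 212], [369, 239], [316, 240], [314, 213]]
[[0.466, 0.2674, 0.0985], [0.5802, 0.2828, 0.0985], [0.6028, 0.1179, 0.0985], [0.4891, 0.1034, 0.0985]]
```

View pics/c1.png

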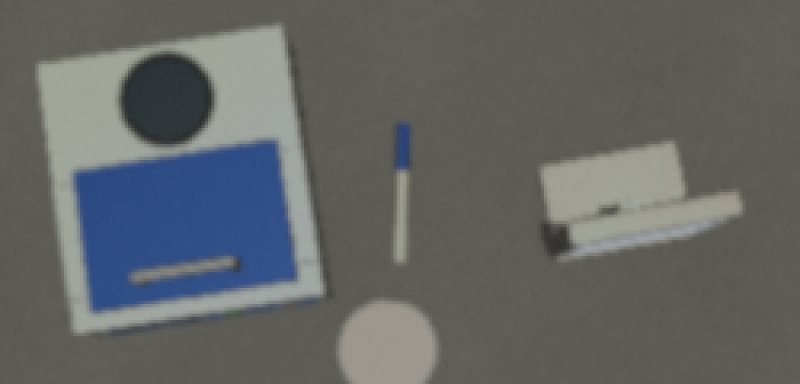

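View pics/c2.png

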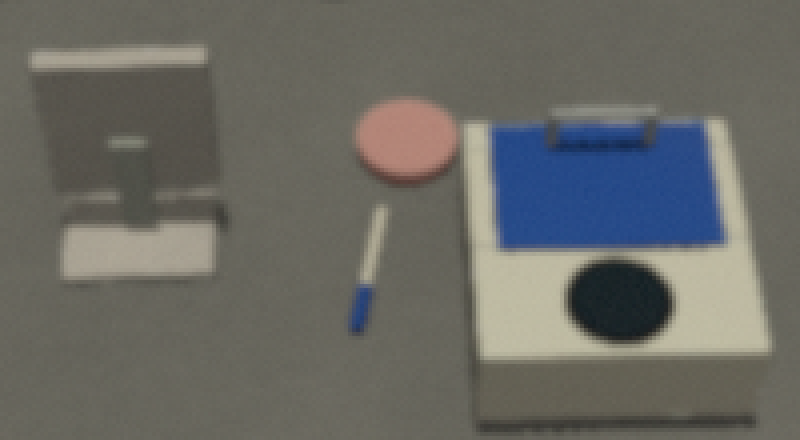

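The crops show the handle ends at (131,277)/(237,263) in crop 1 and (552,112)/(657,112) in crop 2. The panel's top face is at (568,222)-(741,191)-(743,213)-(570,243) in crop 1 and (31,67),(208,60),(206,46),(31,53) in crop 2. The flap appears shut or close to it.

Run:
```python
from h import *
t=bot.camera_info("top");s=bot.camera_info("scene")
A=lambda p:(np.array(p)+.5)/3.2-.5+np.array([155,140])
B=lambda p:(np.array(p)+.5)/4-.5+np.array([190,180])
hl=tri([(t,A((131,277))),(s,B((657,112)))]);hr=tri([(t,A((237,263))),(s,B((552,112)))])
print("handle",hl,hr,(hl[0]+hr[0])/2,np.arctan2(*(hl[0]-hr[0])[:2][::-1])-np.pi/2)
print("top corners",onz(t,[A(p) for p in((37,63),(283,25),(326,296),(74,333))],.092).round(4).tolist())
print("sc corners",onz(s,[B(p) for p in((770,353),(478,360),(466,121),(728,121))],.092).round(4).tolist())
for n,p in(("pt",onz(t,[A(p) for p in((568,222),(741,191),(743,213),(570,243))],.19)),("ps",onz(s,[B(p) for p in((31,67),(208,60),(206,46),(31,53))],.19))):
    print(n,p.round(4).tolist())
```

```text
handle (array([0.48816741, 0.23057403, 0.13858701]), [0.7, 0.7]) (array([0.49769679, 0.1444499 , 0.13795756]), [1.6, 1.6]) [0.4929321  0.18751197 0.13827229] 0.11019874344604919
top corners [[0.6798, 0.3229, 0.092], [0.7079, 0.1061, 0.092], [0.4702, 0.0725, 0.092], [0.4429, 0.2909, 0.092]]
sc corners [[0.6828, 0.3221, 0.092], [0.7131, 0.1056, 0.092], [0.4719, 0.0761, 0.092], [0.4471, 0.2938, 0.092]]
pt [[0.5218, -0.1273, 0.19], [0.5435, -0.2661, 0.19], [0.5259, -0.2671, 0.19], [0.5051, -0.1284, 0.19]]
ps [[0.5444, -0.2635, 0.19], [0.5212, -0.1258, 0.19], [0.5059, -0.1303, 0.19], [0.5291, -0.2674, 0.19]]
```

Request:
step_arm(
  targets="1 0.3 0.66 0 0 0 0.83;1 0.3 0.66 0 0 0 0.83;1 0.3 0.66 0 0 0 0.83;1 0.3 0.66 0 0 0 0.83;1 0.3 0.66 0 0 0 0.83;1 0.3 0.66 0 0 0 0.83;1 0.3 0.66 0 0 0 0.83;1 0.3 0.66 0 0 0 0.83;1 0.3 0.66 0 0 0 0.83;1 0.3 0.66 0 0 0 0.83",
)

```text
clock: 0.93
eef_pos: [0.3482, -0.1253, 0.2311]
tool_rot: [0.862, 0.507, 0.001, -0.001]
ft_force: [1.2, -1.4, -1.0]
grip_width: 0.0856
grasp_force: 0.0
```

Request:
step_arm(
  targets="1 0.29 0.634 0 0 0 0.82;1 0.29 0.634 0 0 0 0.82;1 0.29 0.634 0 0 0 0.82;1 0.29 0.634 0 0 0 0.82;1 0.29 0.634 0 0 0 0.82;1 0.29 0.634 0 0 0 0.82;1 0.29 0.634 0 0 0 0.82;1 0.29 0.634 0 0 0 0.82;1 0.29 0.634 0 0 0 0.82;1 0.29 0.634 0 0 0 0.82",
)

```text
clock: 1.77
eef_pos: [0.493, 0.1904, 0.23]
tool_rot: [0.658, 0.753, -0.0, -0.0]
ft_force: [0.2, 0.4, -0.1]
grip_width: 0.0857
grasp_force: 0.0
```

Request:
step_arm(
  targets="1 0 -0.004 -0.1 0 0 0;1 0 -0.004 -0.16 0 0 0;1 0 -0.004 -0.224 0 0 0;1 0 -0.004 -0.224 0 0 0;1 0 -0.004 -0.224 0 0 0;0 0 -0.004 -0.224 0 0 0;-0.5 0 -0.004 -0.224 0 0 0;-0.5 0 -0.004 -0.224 0 0 0;-0.5 0 -0.004 -0.224 0 0 0;-0.5 0 -0.004 -0.224 0 0 0",
)

```text
clock: 2.6
eef_pos: [0.4927, 0.1857, 0.1207]
tool_rot: [0.66, 0.751, 0.001, 0.001]
ft_force: [0.8, 0.5, 0.7]
grip_width: 0.0257
grasp_force: 0.0
```

Request:
step_arm(
  targets="-0.7 0 0 0 0 0 0;-0.7 0 0 0 0 0 0;-0.76 0 0 0 0 0 0;-0.76 0 0 0 0 0 0;-0.77 0 0 0 0 0 0;-0.77 0 0 0 0 0 0",
)

```text
clock: 3.1
eef_pos: [0.4939, 0.1858, 0.1197]
tool_rot: [0.66, 0.751, 0.002, 0.001]
ft_force: [6.2, 0.9, -2.3]
grip_width: 0.0095
grasp_force: 3.0
```

Request:
step_arm(
  targets="-0.8 0 0 0 0 0 0;-0.8 0 0 0 0 0 0;-0.8 0 0 0 0 0 0",
)

```text
clock: 3.35
eef_pos: [0.494, 0.1858, 0.1197]
tool_rot: [0.66, 0.751, 0.002, 0.001]
ft_force: [6.5, 0.9, -2.0]
grip_width: 0.0092
grasp_force: 22.7
```

Run:
```python
import numpy as np
f=lambda th:np.array([65-112.7*np.cos(.372+th),92.5+112.7*np.sin(.372+th)])
c,s=np.cos(.128),np.sin(.128)
for a,e in((.03,.87),(.87,1.8)):
    for th in np.linspace(a,e,10)[1:]:
        d=(f(th)-f(a))/500; print(round(th,2),np.round([d[0]*c,d[0]*s,d[1]],3))
```

```text
0.12 [0.009 0.001 0.019]
0.22 [0.02  0.003 0.037]
0.31 [0.032 0.004 0.054]
0.4 [0.046 0.006 0.07 ]
0.5 [0.061 0.008 0.084]
0.59 [0.078 0.01  0.097]
0.68 [0.096 0.012 0.108]
0.78 [0.114 0.015 0.117]
0.87 [0.134 0.017 0.125]
0.97 [0.022 0.003 0.006]
1.08 [0.045 0.006 0.01 ]
1.18 [0.068 0.009 0.012]
1.28 [0.091 0.012 0.011]
1.39 [0.114 0.015 0.008]
1.49 [0.136 0.018 0.003]
1.59 [ 0.158  0.02  -0.005]
1.7 [ 0.179  0.023 -0.015]
1.8 [ 0.199  0.026 -0.027]
```

Request:
step_arm(
  targets="-0.85 0 0 0 0 0 0;-0.85 0.009 0.001 0.019 0 0 0;-0.85 0.02 0.003 0.037 0 0 0;-0.85 0.032 0.004 0.054 0 0 0;-0.85 0.046 0.006 0.07 0 0 0;-0.85 0.061 0.008 0.084 0 0 0;-0.85 0.078 0.01 0.097 0 0 0;-0.85 0.096 0.012 0.108 0 0 0;-0.85 0.114 0.015 0.117 0 0 0;-0.85 0.134 0.017 0.125 0 0 0",
)

```text
clock: 4.18
eef_pos: [0.5546, 0.1942, 0.1816]
tool_rot: [0.659, 0.752, -0.003, -0.004]
ft_force: [-9.6, 1.8, 9.6]
grip_width: 0.0079
grasp_force: 58.5
```

Request:
step_arm(
  targets="-0.85 0.022 0.003 0.006 0 0 0;-0.85 0.045 0.006 0.01 0 0 0;-0.85 0.068 0.009 0.012 0 0 0;-0.85 0.091 0.012 0.011 0 0 0;-0.85 0.114 0.015 0.008 0 0 0;-0.85 0.136 0.018 0.003 0 0 0;-0.85 0.158 0.02 -0.005 0 0 0;-0.85 0.179 0.023 -0.015 0 0 0;-0.85 0.199 0.026 -0.027 0 0 0;-0.85 0.199 0.026 -0.027 0 0 0",
)

```text
clock: 5.02
eef_pos: [0.6582, 0.2086, 0.1687]
tool_rot: [0.659, 0.752, 0.0, -0.001]
ft_force: [-1.2, 3.3, 5.0]
grip_width: 0.0074
grasp_force: 70.5
```

Run:
```python
from h import *
a=bot.camera("top")[120:270,150:310,::-1];b=bot.camera("scene")[170:290,290:400,::-1]
a=cv2.resize(a,(400,375));b=cv2.resize(b,(344,375))
cv2.imwrite("pics/o.png",np.hstack([a,b]))
```

```text
(no output)
```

View pics/o.png

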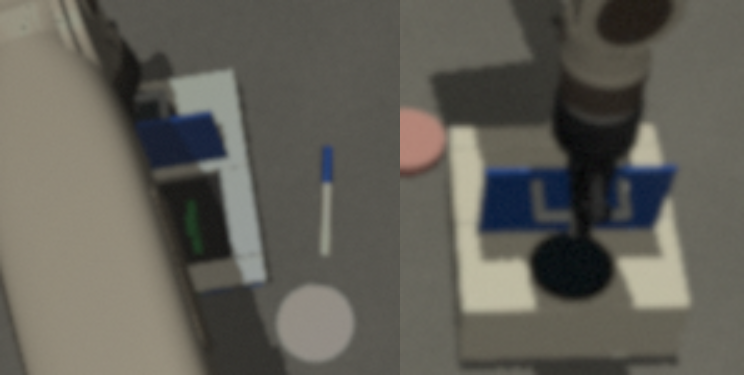

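The flap is upright. The green tab shows in the slot on the reader's -y side (crop at (192,228)), so amber is at +y. Next I release part-way and rise.

Request:
step_arm(
  targets="-0.62 0 0 0 0 0 0;-0.62 0 0 0 0 0 0;-0.62 0 0 0 0 0 0;-0.62 0 0 0 0 0 0;-0.62 0.002 0 0.04 0 0 0;-0.62 0.004 0 0.1 0 0 0;-0.62 0.004 0 0.18 0 0 0;-0.62 0.004 0 0.26 0 0 0;-0.62 0.004 0 0.26 0 0 0",
)

```text
clock: 5.87
eef_pos: [0.6626, 0.2075, 0.3088]
tool_rot: [0.66, 0.751, 0.007, 0.004]
ft_force: [-0.2, -0.4, 2.1]
grip_width: 0.0164
grasp_force: 0.0
```

Request:
step_arm(
  targets="-0.62 -0.08 0 0 0 0 0.16;-0.62 -0.16 0 0 0 0 0.32;-0.62 -0.24 0 0 0 0 0.5;-0.62 -0.32 0 0 0 0 0.66;-0.3 -0.4 0 0 0 0 0.8;-0.06 -0.48 0 0 0 0 0.99;-0.06 -0.5 0 0 0 0 0.99;-0.06 -0.5 0 0 0 0 0.99",
)

```text
clock: 6.53
eef_pos: [0.4073, 0.2065, 0.2988]
tool_rot: [0.325, 0.946, -0.0, -0.0]
ft_force: [1.1, 0.4, -0.1]
grip_width: 0.0401
grasp_force: 0.0
```

Run:
```python
from h import *
im={n:bot.camera(n)[:,:,::-1] for n in("top","scene","wrist")}
for n in im: cv2.imwrite(f"pics/{n}1.png",im[n])
a=im["top"][120:270,150:270]
cv2.imwrite("pics/o2.png",np.hstack([cv2.resize(a,(300,375)),cv2.resize(im["wrist"],(500,375))]))
```

```text
(no output)
```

View pics/o2.png

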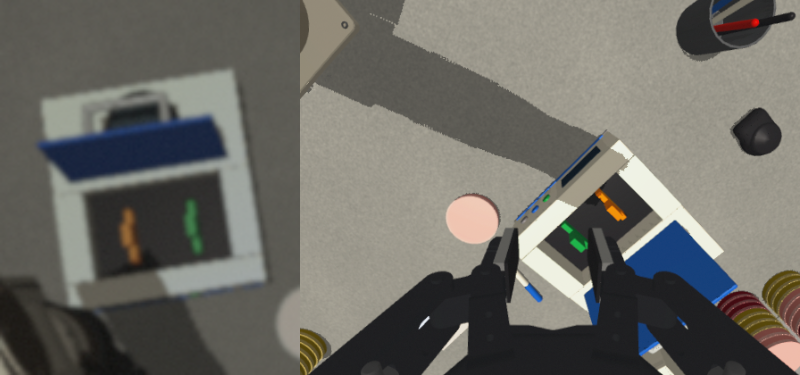

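The wrist view shows the orange tab near (610,205) and the green tab near (573,235) in the picture. The top view shows the flap staying open.

Run:
```python
from h import *
y=.128;R=np.array([[np.cos(y),-np.sin(y)],[np.sin(y),np.cos(y)]]);o=np.array([.5323,.1930])
for n in("top","scene","wrist"):
    im=cv2.imread(f"pics/{n}1.png");i=bot.camera_info(n);hsv=cv2.cvtColor(im,cv2.COLOR_BGR2HSV)
    for nm,lo,hi in(("amber",(8,150,100),(20,255,255)),("green",(50,110,50),(75,255,255))):
        m=cv2.inRange(hsv,lo,hi)
        for c in cv2.findContours(m,0,2)[0]:
            if cv2.contourArea(c)<8: continue
            w=onz(i,c[:,0].astype(float),.087)[:,:2]; l=(w-o)@R
            if abs(l).max()>.12: continue
            r=cv2.minAreaRect((l*1000).astype(np.float32)); print(n,nm,cv2.contourArea(c),np.round(r[0]),np.round(r[1]),round(r[2]),"x",l[:,0].min().round(3),l[:,0].max().round(3),"y",l[:,1].min().round(3),l[:,1].max().round(3))
            if n=="wrist":print(cv2.approxPolyDP(c,2,True)[:,0].tolist(), [[int(v) for v in p*1000] for p in (onz(i,cv2.approxPolyDP(c,2,True)[:,0].astype(float),.087)[:,:2]-o)@R])
```

```text
top amber 45.5 [-3. 34.] [54. 13.] 1 x -0.03 0.024 y 0.028 0.04
top green 46.5 [ -4. -38.] [56. 11.] 1 x -0.032 0.024 y -0.044 -0.033
wrist amber 411.5 [-14.  37.] [15. 60.] 89 x -0.044 0.016 y 0.029 0.045
[[334, 211], [330, 215], [340, 227], [343, 235], [355, 247], [362, 246], [365, 242]] [[-44, 43], [-43, 36], [-23, 34], [-12, 29], [10, 29], [15, 36], [14, 42]]
wrist green 444.5 [-15. -32.] [56. 22.] 1 x -0.043 0.014 y -0.043 -0.021
[[296, 247], [292, 253], [301, 261], [302, 272], [314, 282], [322, 278], [322, 269]] [[-42, -22], [-40, -32], [-24, -32], [-11, -42], [10, -42], [13, -30], [3, -21]]
wrist green 25.0 [-85. -17.] [ 4. 12.] 1 x -0.087 -0.083 y -0.023 -0.011
[[279, 219], [277, 218], [272, 225]] [[-84, -11], [-87, -11], [-85, -22]]
```

Request:
step_arm(
  targets="-0.06 0.06 0.01 0 0 0 0.16;-0.06 0.12 0.02 0 0 0 0.32;-0.06 0.18 0.03 -0.05 0 0 0.48;-0.06 0.241 0.042 -0.1 0 0 0.64;-0.06 0.241 0.042 -0.17 0 0 0.8;-0.06 0.241 0.042 -0.24 0 0 0.96;-0.06 0.241 0.042 -0.298 0 0 1;-0.06 0.241 0.042 -0.298 0 0 1;-0.06 0.241 0.042 -0.298 0 0 1",
)

```text
clock: 7.43
eef_pos: [0.5307, 0.227, 0.1469]
tool_rot: [-0.06, 0.998, -0.001, -0.003]
ft_force: [0.1, 0.8, -0.1]
grip_width: 0.0398
grasp_force: 0.0
```

Run:
```python
from h import *
i=bot.camera_info("wrist");im=bot.camera("wrist")[:,:,::-1];cv2.imwrite("pics/w2.png",im)
o=bot.get_obs();print(o["eef_pos"],i["pose"][:3,3],proj(i,[[.528,.2277,.087]]))
print(o["joint_pos"])
```

```text
[0.53212497 0.22781    0.14939465] [0.45039286 0.21741723 0.28883518] [[284.8973179  222.98935731]]
[ 4.04572647e-01  4.41045739e-01  7.53334359e-02  1.20538298e+00
 -1.28968324e-04  2.84775740e-01]
```

View pics/w2.png

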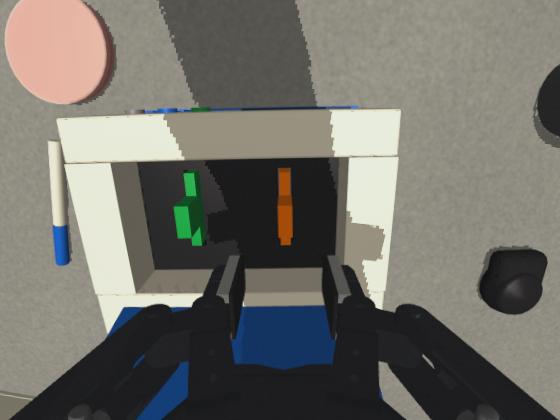

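The wrist view shows the amber tab at about (285,205-245), the green tab at (187,205-240), and the well's front corners near (111,162) and (348,158).

Run:
```python
from h import *
i=bot.camera_info("wrist")
im=cv2.imread("pics/w2.png");hsv=cv2.cvtColor(im,cv2.COLOR_BGR2HSV);m=cv2.inRange(hsv,(5,150,60),(20,255,255))
for r in range(164,250,6):
    x=np.where(m[r])[0]
    if len(x): print(r,x.min(),x.max(),hsv[r,(x.min()+x.max())//2,2],end=" | ")
print()
print("well",onz(i,[(111,162),(348,158)],.092).round(4).tolist())
print("reader front",onz(i,[(59,119),(400,110)],.092).round(4).tolist())
print("tab",onz(i,[(278,205),(292,205),(278,236),(292,236)],.087).round(4).tolist())
```

```text
170 280 288 123 | 176 279 289 164 | 182 279 289 164 | 188 280 289 164 | 194 280 289 162 | 200 278 291 123 | 206 277 292 161 | 212 277 292 163 | 218 277 292 163 | 224 278 292 163 | 230 278 292 163 | 236 278 292 164 | 242 280 290 163 | 
well [[0.4998, 0.1092, 0.092], [0.479, 0.2636, 0.092]]
reader front [[0.4754, 0.0759, 0.092], [0.4453, 0.2905, 0.092]]
tab [[0.5179, 0.2223, 0.087], [0.5167, 0.232, 0.087], [0.5413, 0.225, 0.087], [0.54, 0.235, 0.087]]
```

Request:
step_arm(
  targets="-0.06 -0.006 0.002 -0.04 0 0 0;-0.06 -0.006 0.002 -0.08 0 0 0;-0.06 -0.006 0.002 -0.11 0 0 0;-0.06 -0.006 0.002 -0.14 0 0 0;-0.06 -0.006 0.002 -0.16 0 0 0;-0.06 -0.006 0.002 -0.177 0 0 0;-0.06 -0.006 0.002 -0.177 0 0 0;-0.06 -0.006 0.002 -0.177 0 0 0;-0.06 -0.006 0.002 -0.177 0 0 0",
)

```text
clock: 8.23
eef_pos: [0.529, 0.2293, 0.0621]
tool_rot: [-0.061, 0.998, 0.0, 0.001]
ft_force: [0.1, 0.1, -1.1]
grip_width: 0.0401
grasp_force: 0.0
```

Request:
step_arm(
  targets="-0.4 0 0 0 0 0 0;-0.5 0 0 0 0 0 0;-0.6 0 0 0 0 0 0;-0.65 0 0 0 0 0 0;-0.68 0 0 0 0 0 0;-0.7 0 0 0 0 0 0;-0.7 0 0 0 0 0 0;-0.7 0 0 0 0 0 0",
)

```text
clock: 8.9
eef_pos: [0.5279, 0.2289, 0.0608]
tool_rot: [-0.061, 0.998, -0.0, -0.0]
ft_force: [-0.3, 0.2, -0.0]
grip_width: 0.0128
grasp_force: 0.0
```

Request:
step_arm(
  targets="-0.73 0 0 0 0 0 0;-0.74 0 0 0 0 0 0;-0.75 0 0 0 0 0 0;-0.755 0 0 0 0 0 0;-0.76 0 0 0 0 0 0;-0.76 0 0 0 0 0 0",
)

```text
clock: 9.4
eef_pos: [0.5279, 0.2288, 0.0608]
tool_rot: [-0.061, 0.998, -0.0, -0.0]
ft_force: [-0.4, -1.7, -0.4]
grip_width: 0.0103
grasp_force: 0.9
```

Request:
step_arm(
  targets="-0.765 0 0 0 0 0 0;-0.77 0 0 0 0 0 0;-0.77 0 0 0 0 0 0;-0.77 0 0 0 0 0 0",
)

```text
clock: 9.73
eef_pos: [0.5279, 0.2289, 0.0608]
tool_rot: [-0.061, 0.998, -0.0, -0.0]
ft_force: [-0.2, -1.1, -0.1]
grip_width: 0.0104
grasp_force: 4.5
```

Request:
step_arm(
  targets="-0.775 0 0 0 0 0 0;-0.775 0 0 0 0 0 0;-0.775 0 0 0.01 0 0 0;-0.775 0 0 0.02 0 0 0;-0.775 0 0 0.03 0 0 0;-0.775 0 0 0.04 0 0 0",
)

```text
clock: 10.23
eef_pos: [0.5282, 0.2291, 0.0816]
tool_rot: [-0.061, 0.998, 0.0, 0.0]
ft_force: [-0.4, -1.0, -0.3]
grip_width: 0.01
grasp_force: 9.9
```

Request:
step_arm(
  targets="-0.775 0 0 0.02 0 0 0;-0.775 0 0 0.04 0 0 0;-0.775 0 0 0.07 0 0 0;-0.775 0 0 0.1 0 0 0;-0.775 0 0 0.13 0 0 0;-0.775 0 0 0.16 0 0 0;-0.775 0 0 0.19 0 0 0;-0.775 0 0 0.22 0 0 0;-0.775 0 0 0.25 0 0 0;-0.775 0 0 0.28 0 0 0",
)

```text
clock: 11.07
eef_pos: [0.528, 0.2289, 0.2228]
tool_rot: [-0.061, 0.998, 0.0, 0.001]
ft_force: [-0.4, 0.1, -1.1]
grip_width: 0.0099
grasp_force: 9.9
```

Request:
step_arm(
  targets="-0.775 0 0 0.02 0 0 0;-0.775 0 0 0.04 0 0 0;-0.775 0 0 0.04 0 0 0;-0.775 0 0 0.04 0 0 0",
)

```text
clock: 11.4
eef_pos: [0.5282, 0.229, 0.2413]
tool_rot: [-0.061, 0.998, 0.0, 0.001]
ft_force: [-0.3, -0.3, -0.9]
grip_width: 0.01
grasp_force: 10.0
```

Run:
```python
from h import *
im={n:bot.camera(n)[:,:,::-1] for n in("top","scene","wrist")}
a=cv2.resize(im["wrist"],(400,300)); b=cv2.resize(im["scene"][150:300,250:450],(400,300))
cv2.imwrite("pics/held.png",np.hstack([a,b])); print(bot.get_obs()["grasp_force"])
```

```text
9.972428530454636
```

View pics/held.png

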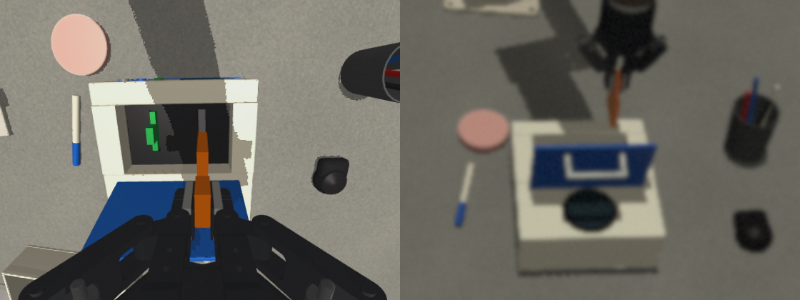

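The plate is held upright and drawn out, green is still seated, and the flap is still open. Now I carry it to the panel, turning on the way.

Request:
step_arm(
  targets="-0.775 -0.02 -0.02 0 0 0 -0.05;-0.775 -0.05 -0.06 0 0 0 -0.15;-0.775 -0.08 -0.11 0 0 0 -0.27;-0.775 -0.11 -0.16 0 0 0 -0.4;-0.775 -0.14 -0.21 0 0 0 -0.52;-0.775 -0.17 -0.26 0 0 0 -0.65;-0.775 -0.2 -0.31 0 0 0 -0.77;-0.775 -0.23 -0.36 0 0 0 -0.88;-0.775 -0.25 -0.39 0 0 0 -0.95;-0.775 -0.26 -0.4 0 0 0 -0.98",
)

```text
clock: 12.38
eef_pos: [0.3959, 0.0271, 0.2402]
tool_rot: [0.32, 0.947, -0.001, -0.001]
ft_force: [-0.3, -0.0, -1.0]
grip_width: 0.0098
grasp_force: 10.0
```

Request:
step_arm(
  targets="-0.775 0 -0.02 0 0 0 -0.05;-0.775 0 -0.06 0 0 0 -0.15;-0.775 0 -0.11 0 0 0 -0.27;-0.775 0 -0.16 0 0 0 -0.4;-0.775 0 -0.22 0 0 0 -0.52;-0.775 0 -0.28 0 0 0 -0.65;-0.775 0 -0.34 0 0 0 -0.77;-0.775 0 -0.4 0 0 0 -0.88;-0.775 0 -0.45 0 0 0 -0.95;-0.775 0 -0.47 0 0 0 -0.98",
)

```text
clock: 13.22
eef_pos: [0.3982, -0.2085, 0.2401]
tool_rot: [0.652, 0.758, -0.0, -0.0]
ft_force: [0.8, 0.7, -1.8]
grip_width: 0.0094
grasp_force: 10.1
```

Request:
step_arm(
  targets="-0.775 0 0 -0.04 0 0 0;-0.775 0 0 -0.08 0 0 0;-0.775 0 0 -0.12 0 0 0;-0.775 0 0 -0.15 0 0 0;-0.775 0 0 -0.17 0 0 0;-0.775 0 0 -0.186 0 0 0;-0.775 0 0 -0.186 0 0 0;-0.775 0 0 -0.186 0 0 0",
)

```text
clock: 13.88
eef_pos: [0.398, -0.2055, 0.1475]
tool_rot: [0.65, 0.76, -0.0, -0.001]
ft_force: [0.5, 0.4, -0.6]
grip_width: 0.0099
grasp_force: 10.0
```

Request:
step_arm(
  targets="-0.775 0.02 0 0 0 0 0;-0.775 0.04 0 0 0 0 0;-0.775 0.06 0 0 0 0 0;-0.775 0.08 0 0 0 0 0;-0.775 0.1 0 0 0 0 0;-0.775 0.12 -0.002 0 0 0 0;-0.775 0.134 -0.002 0 0 0 0;-0.775 0.134 -0.002 0 0 0 0;-0.775 0.134 -0.002 0 0 0 0;-0.775 0.134 -0.002 0 0 0 0",
)

```text
clock: 14.72
eef_pos: [0.4644, -0.207, 0.1475]
tool_rot: [0.651, 0.759, -0.0, -0.001]
ft_force: [-0.5, -0.0, -0.3]
grip_width: 0.0097
grasp_force: 10.1
```

Run:
```python
from h import *
iw=bot.camera_info("wrist");w=bot.camera("wrist")[:,:,::-1]
t=bot.camera("top")[:,:,::-1];s=bot.camera("scene")[:,:,::-1]
o=bot.get_obs();p=o["eef_pos"];print(p,o["grasp_force"],o["tool_rot"])
cv2.imwrite("pics/f.png",np.vstack([np.hstack([cv2.resize(w,(400,300)),cv2.resize(t[140:260,290:450],(400,300))]),np.hstack([cv2.resize(s[160:280,160:320],(400,300)),cv2.resize(t[120:270,150:350],(400,300))])]))
fy=.16;ax=np.array([np.cos(fy),np.sin(fy),0]);ay=np.array([-np.sin(fy),np.cos(fy),0])
f=np.array([.5148,-.1986,0])
print(proj(iw,[f+ay*.07+[0,0,.19],f-ay*.07+[0,0,.19]])/1.4)
```

```text
[ 0.46440232 -0.20708678  0.14782704] 10.062845796346664 [ 6.50960971e-01  7.59111182e-01 -6.16771537e-05 -1.56291922e-04]
[[313.88533242 101.35925318]
 [278.31375164 314.44522418]]
```

View pics/f.png

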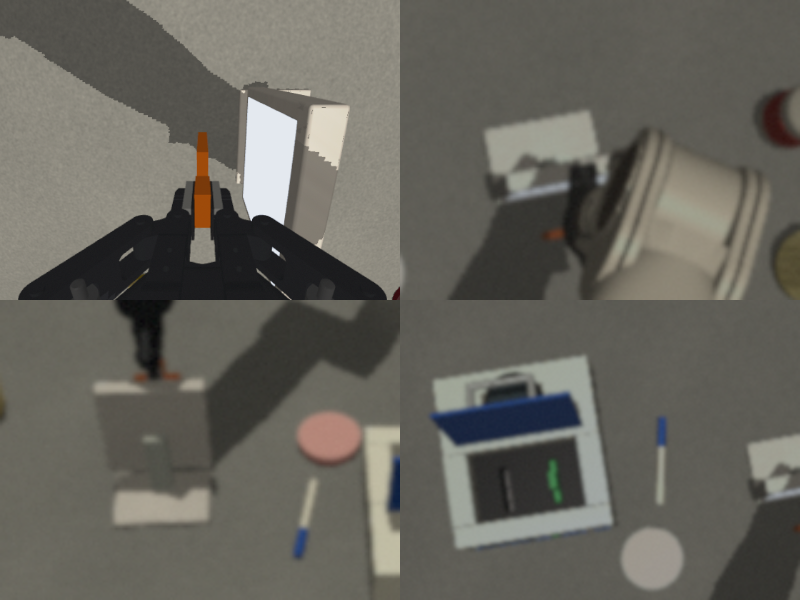

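The panel's projected front top edge, (314,101) to (278,314) in the wrist view, matches the picture. The plate is upright, parallel and in front of the panel's middle, with the flap open and green seated. I'm handing in.

```bash
python3 -c "
from workcell import bot
print(bot.job_done())"
```

```text
the job is handed in; nothing more can be done
None
```

I handed the job in at about 15 s on the robot's clock; no verdict came back. In the last pictures the flap was open, the green plate was in its slot, and the amber plate was held upright (about 10 N per pad) about 5 cm in front of the panel's middle, not touching it.

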